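# Make up the day and night medicine trays

### The arm

A 7-joint arm with a two-finger parallel gripper is mounted at the origin on the work surface. World frame = base frame: x ahead of the robot, y to its left, z up, the work surface at z = 0. Lengths are in mm, angles in rad, forces in N, time in s.
With the tool pointing down it reaches from about 400 to 875 mm from the base axis. Payload 4.4 kg.
Tool frame: the origin (TCP) lies midway between the tips of the shut fingers; the grasp point (between the pads) lies 19 mm behind it (ctrl.pinch_z is the distance from the TCP to the grasp point, in mm); z points along the fingers, y is the line along which they close (so a half turn about z gives the same grasp; the last joint's range is limited). The gripper opens to 85 mm and grips with 20 to 120 N. Pads are 22 mm wide; open, the fingers measure 114 mm over their backs; the gripper's body (76 mm by 85 mm) begins 54 mm behind the grasp point. The pads swing forward as they close: fully open they stand 13 mm farther back than shut.
Start: joints at [-1.216, 0.628, 0.038, 1.517, -0.027, 0.996, -0.02], TCP at [265.498, 593.32, 231.313] pointing down, gripper open.
Joint ranges: [-3.06, 3.06], [-0.37, 2.12], [-1.25, 1.32], [0.18, 2.47], [-1.1, 4.24], [0.23, 1.98], [-2.94, 2.94]. Speed limits (rad/s): [2.57, 2.57, 3.14, 3.14, 3.14, 3.14, 3.14].

### API

Orientations are given as [roll, pitch, yaw] about the fixed x, y, z axes, in that order (R = Rz(yaw) Ry(pitch) Rx(roll)).
In Python, from cell import read_state, cams, order, ctrl gives the robot as it stands.
- The arm moves only by the tool move_arm, never from a script. Its argument "targets" is text: rows parted by semicolons, each of 7 numbers parted by spaces: the gripper's target within -1 to 1 (fully open at 1, half-way at 0, shut at -1), then the shift along the tool's x, y, z in cm, then the turn, a rotation vector about the tool's x, y, z in degrees. A call has 1 to 5 rows; each row shifts and turns the commanded pose from where the row before left it, along the tool's axes as they then stand; what a row does not reach is not made up. A row lasts 1/12 s, in which the tool goes at most 41.7 mm and 7.16 degrees, less where a joint would pass 70% of its speed; a pose out of reach is approached as far as the arm can. A call with a gripper value outside its range is refused whole. The fingers move at their own pace and stop on an object; the grip force is fixed at half the most. Time passes only in rows, so rows that do not move let the fingers close. It gives the time, the measured TCP pose, the force, the opening and the grip force at its end, in the units of the state.
- read_state(): the state, without advancing time (a new reading comes with each control period).
- cams.get_image(name): name is "scene" or "top"; returns a dict with "color" (400x640x3 uint8, red, green, blue), "fovy" (degrees; the focal length in pixels is half the picture's height over the tangent of half this angle, whatever the lens; pixels are square), "cx", "cy" (the principal point, pixels), "k1" (the pictures are not rectified: a ray, as slopes to the right and down, at radius r is drawn at 1 + k1 r^2 times it, then the intrinsics apply), "rvec" (rotation vector, rad) and "tvec" (3), from world to camera coordinates, as OpenCV has them. Camera axes: x right, y down, z forward; pixel columns grow to the right and rows downward; lengths in mm; the calibration is good to about 2 mm. A picture is of the moment at which its call begins. There is no depth.
- order.finish_job(): hands the job in; it is judged then, once.
The state is a dict: "clock": time; "qpos": joint angles; "qd": joint speeds; "tau": joint torques, N m; "eef_pos": TCP position; "tool_rot": TCP orientation; "force": force on the tool from outside, world axes, zero at the start; "torque": the same for the moment, N m; "width": finger opening in mm; "gripper_force": force on a finger pad.
Only numpy, scipy, OpenCV 4.12 (cv2) and the standard library are available. Lean on these libraries where they do the work, as an engineer would, in place of code of your own. Each camera call takes 0.05 s, during which the arm holds its last target. There are 200 camera calls.

### The job

Make up the two medicine trays on the dresser: in the yellow day tray stand the amber bottle with the white cap and the carton with the green band; in the blue night tray stand the white bottle with the orange cap, the carton with the red band and the torch, the torch in the pocket with the red floor so that it is found in the dark. Everything stands upright on the floor of a pocket; knock nothing over, and leave the amber bottle with the black cap and the carton with the blue band where they stand.

Things in the scene. Friction and masses are not known exactly. Their poses are not given: they have to be found in the camera images.
- day_tray: Yellow plastic tray, fixed on the table: a row of two square pockets along its x axis, open at the top, each 70 x 70 mm inside and 74 mm from centre to centre; floor, outer walls and dividers 4 mm thick, walls and dividers 22 mm high over the table. Origin: centre of its underside; z up; the pocket floor is 4 mm above it. Outside 152 mm (x) by 78 mm (y); pocket centres at x = -37 and +37 mm. Any free pocket will do for either thing.
- night_tray: Blue plastic tray, fixed on the table: a row of three square pockets along its x axis, open at the top, each 70 x 70 mm inside and 74 mm from centre to centre; floor, outer walls and dividers 4 mm thick, walls and dividers 22 mm high over the table. Origin: centre of its underside; z up; the pocket floor is 4 mm above it. Outside 226 mm (x) by 78 mm (y); pocket centres at x = -74, 0 and +74 mm. The floor of the pocket at x = +74 mm is red: that one is for the torch.
- amber_white: Brown (amber) pill bottle with a white cap, standing upright: round body 48 mm across from the table up to 66 mm, paper label, cap 38 mm across, 88 mm tall in all, about 80 g. Origin: centre of its underside; z up. Goes in the day tray.
- carton_green: Stiff white medicine carton with a green band over its top and around its foot, standing upright: 50 mm along its x, 32 mm along its y, 85 mm tall, about 60 g. Origin: centre of its underside; z up. Goes in the day tray.
- white_orange: White plastic pill bottle with an orange cap, standing upright: round body 42 mm across from the table up to 68 mm, paper label, cap 34 mm across, 92 mm tall in all, about 80 g. Origin: centre of its underside; z up. Goes in the night tray.
- carton_red: Stiff white medicine carton with a red band over its top and around its foot, standing upright: 50 mm along its x, 32 mm along its y, 85 mm tall, about 60 g. Origin: centre of its underside; z up. Goes in the night tray.
- torch: Small green torch standing on its lens, tail up: grey head 50 mm across from the table up to 26 mm, narrowing to a green barrel 34 mm across from 36 to 94 mm, with a white ring near its top and a black tail button, 100 mm tall in all, about 120 g. Origin: centre of its underside (the lens face); z up. Goes in the red-floored pocket of the night tray, lens still down.
- amber_black: Brown (amber) pill bottle with a black cap, standing upright: round body 48 mm across from the table up to 66 mm, paper label, cap 38 mm across, 88 mm tall in all, about 80 g. Origin: centre of its underside; z up. Not wanted: leave it where it stands.
- carton_blue: Stiff white medicine carton with a blue band over its top and around its foot, standing upright: 50 mm along its x, 32 mm along its y, 85 mm tall, about 60 g. Origin: centre of its underside; z up. Not wanted: leave it where it stands.

How it is judged (in metres and radians):
At the end, for the whole second after the job is handed in: The five things stand on the floor (within 5 mm) of pockets of their own trays, the torch in the red-floored one, upright within 0.12 rad and at rest; the black-capped bottle and the blue-banded carton are upright and within 25 mm of where they started (x of amber_white in the frame of day_tray between -0.072 and 0.072 m and y of amber_white in the frame of day_tray between -0.035 and 0.035 m and z of amber_white in the frame of day_tray between 0 and 0.009 m and angle between each of amber_white, carton_green, white_orange, carton_red, torch, amber_black, carton_blue's own z axis and vertical below 0.12 rad and linear speed of each of amber_white, carton_green, white_orange, carton_red, torch below 0.02 m/s and angular speed of each of amber_white, carton_green, white_orange, carton_red, torch below 0.2 rad/s and x of carton_green in the frame of day_tray between -0.072 and 0.072 m and y of carton_green in the frame of day_tray between -0.035 and 0.035 m and z of carton_green in the frame of day_tray between 0 and 0.009 m and x of white_orange in the frame of night_tray between -0.109 and 0.109 m and y of white_orange in the frame of night_tray between -0.035 and 0.035 m and z of white_orange in the frame of night_tray between 0 and 0.009 m and x of carton_red in the frame of night_tray between -0.109 and 0.109 m and y of carton_red in the frame of night_tray between -0.035 and 0.035 m and z of carton_red in the frame of night_tray between 0 and 0.009 m and x of torch in the frame of night_tray between 0.039 and 0.109 m and y of torch in the frame of night_tray between -0.035 and 0.035 m and z of torch in the frame of night_tray between 0 and 0.009 m and distance of each of amber_black, carton_blue from where it was at the start of the episode below 0.025 m); the robot touches nothing.
It fails at once if the black-capped amber bottle or the blue-banded carton is moved by more than 40 mm or tipped over (distance of any of amber_black, carton_blue from where it was at the start of the episode above 0.04 m or angle between any of amber_black, carton_blue's own z axis and vertical above 0.6 rad).
It fails at once if one of the things to be packed is tipped over (more than 60 degrees) (angle between any of amber_white, white_orange, carton_green, carton_red, torch's own z axis and vertical above 1.05 rad).
It also fails if it takes over 128 s, if anything falls off the work surface, if the arm or the gripper's body presses on something with over 40 N, if the wrist force passes 120 N, or if a joint passes its speed limit or range.

## Working session

There is one attempt and no reset: what is moved stays moved. The work goes in short steps, Python scripts to look and compute and a tool call to move; the robot and the scene stay as the last step left them, time stands still between calls to the robot, and variables do not carry over. Pictures are saved under pics/ and viewed, at most 14 in all, crops included, and the job is handed in when it is done.

Besides the shell and the picture viewer there is one more tool, called after ">>>" in YAML: its name, and indented under it one key for each argument. move_arm: Moves the arm, as the interface text tells. Its arguments: {"type":"object","properties":{"targets":{"type":"string"}},"required":["targets"]}

```bash
ls; mkdir -p pics
python3 - <<'E'
from cell import read_state,cams,ctrl
import cv2
s=read_state();print({k:(v if not hasattr(v,'round') else v) for k,v in s.items()})
for n in("scene","top"):
    d=cams.get_image(n);cv2.imwrite(f"pics/{n}0.png",d["color"][:,:,::-1]);print(n,{k:v for k,v in d.items() if k!="color"})
E
```

```text
pics
{'clock': 0.0, 'qpos': array([-1.2158136 ,  0.62934861,  0.03842481,  1.51837043, -0.02700897,
        0.99632319, -0.019979  ]), 'qd': array([ 0.00242861, -0.00013776,  0.0003073 ,  0.00052723,  0.00012559,
       -0.00108491,  0.00044189]), 'tau': array([ 3.88884891e-04, -5.63403511e+01,  1.22620605e+00, -1.93445992e+01,
        1.10840620e-02,  1.08300606e-02, -6.90505615e-06]), 'eef_pos': array([265.2112447 , 592.73656646, 230.38640601]), 'tool_rot': array([-3.13966045e+00,  8.26183095e-06,  2.72083987e+00]), 'force': array([-0.17858647,  1.20802522,  0.58400882]), 'torque': array([ 0.02240827,  0.02668236, -0.0387219 ]), 'gripper_force': 0.0, 'width': 85.44662410248037}
scene {'fovy': 42.031777077137036, 'cx': 321.3260186207037, 'cy': 200.70241000383947, 'k1': -0.055061283710444955, 'rvec': array([ 2.1298413 ,  1.50197845, -0.48776057]), 'tvec': array([-176.66701965, -411.67690103, 1380.11110663])}
top {'fovy': 42.037752033961524, 'cx': 324.2262088690908, 'cy': 206.00144931574738, 'k1': -0.1559866469463267, 'rvec': array([ 2.18127272, -2.12878614,  0.15148488]), 'tvec': array([ -15.51398158,  538.49802318, 1034.48692564])}
```

View pics/scene0.png

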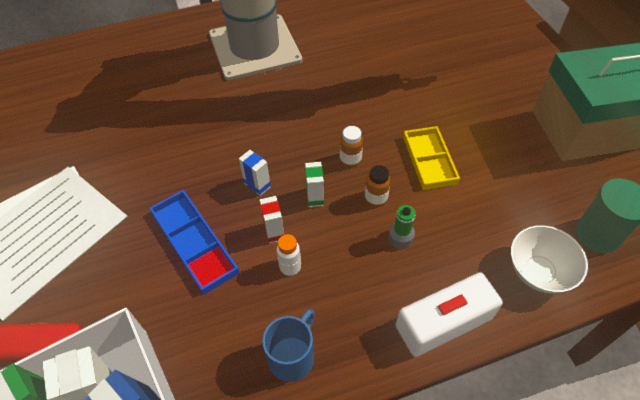

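View pics/top0.png

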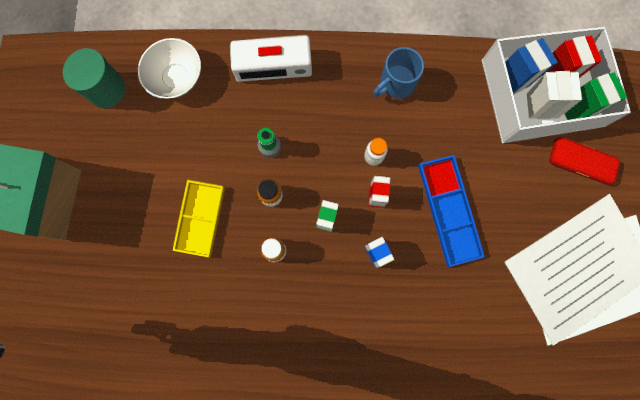

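The scene view shows all seven items between the trays: blue tray at about (193,240), yellow at (431,157). The top view has yellow at (199,218) and blue at (452,211) with the red pocket at (440,177). I'll zoom in to pick points.

Run:
```python
import cv2
a=cv2.imread("pics/top0.png")[120:280,165:495];b=cv2.imread("pics/scene0.png")[115:300,145:470]
def g(a,x0,y0,n,s=2.4):
    a=cv2.resize(a,None,fx=s,fy=s,interpolation=cv2.INTER_CUBIC)
    for x in range((x0//20+1)*20,x0+int(a.shape[1]/s),20):
        X=int((x-x0+.5)*s);cv2.line(a,(X,0),(X,6),(255,255,255),1);cv2.putText(a,str(x),(X-10,16),0,.35,(255,255,255),1)
    for y in range((y0//20+1)*20,y0+int(a.shape[0]/s),20):
        Y=int((y-y0+.5)*s);cv2.line(a,(0,Y),(6,Y),(255,255,255),1);cv2.putText(a,str(y),(8,Y+4),0,.35,(255,255,255),1)
    return a
A=g(a,165,120,0);B=g(b,145,115,0);cv2.imwrite("pics/ta.png",A);cv2.imwrite("pics/sb.png",B)
```

```text
(no output)
```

View pics/ta.png

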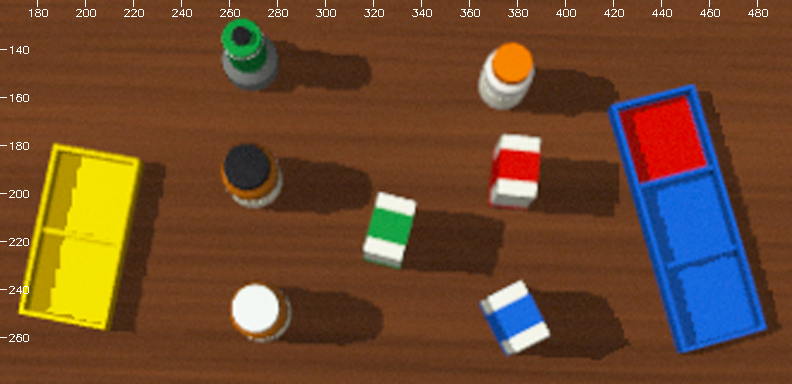

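View pics/sb.png

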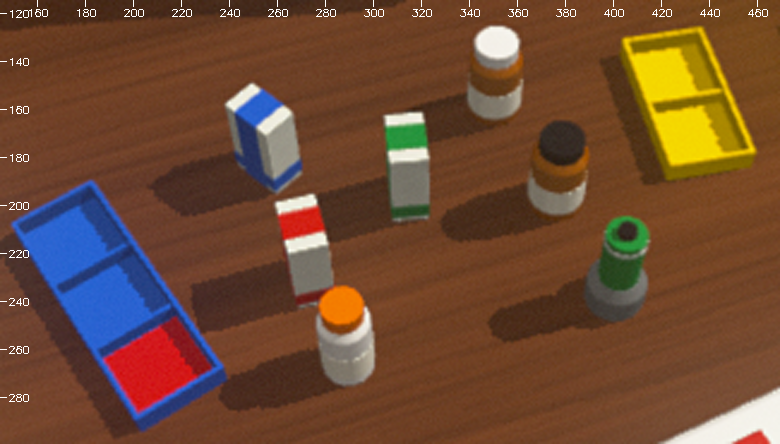

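```bash
cat > h.py <<'E'
import numpy as np,cv2
from scipy.optimize import minimize
def proj(d,P):
    P=np.atleast_2d(P).astype(float);R=cv2.Rodrigues(d["rvec"])[0];c=P@R.T+d["tvec"]
    s=c[:,:2]/c[:,2:];s=s*(1+d["k1"]*(s**2).sum(1,keepdims=True))
    return s*(200/np.tan(np.radians(d["fovy"])/2))+[d["cx"],d["cy"]]
def ray(d,uv):
    f=200/np.tan(np.radians(d["fovy"])/2);q=(np.array(uv,float)-[d["cx"],d["cy"]])/f;s=q.copy()
    for _ in range(20): s=q/(1+d["k1"]*(s@s))
    R=cv2.Rodrigues(d["rvec"])[0];return -R.T@d["tvec"],R.T@np.append(s,1)
def tri(da,ua,db,ub):
    a,u=ray(da,ua);b,v=ray(db,ub);t=np.linalg.lstsq(np.c_[u,-v],b-a,rcond=None)[0]
    return (a+t[0]*u+b+t[1]*v)/2,np.linalg.norm(a+t[0]*u-b-t[1]*v)
def onz(d,uv,z):
    a,u=ray(d,uv);return a+u*(z-a[2])/u[2]
def cyl(*rz):
    t=np.linspace(0,2*np.pi,40);return np.concatenate([np.c_[r*np.cos(t),r*np.sin(t),0*t+z] for r,z in rz])
def box(x,y,z): return np.array([[a*x/2,b*y/2,c] for a in(-1,1) for b in(-1,1) for c in(0,z)])
def mask(img,roi,fn):
    x0,y0,x1,y1=roi;c=img[y0:y1,x0:x1].astype(int);m=np.zeros(img.shape[:2],np.uint8)
    m[y0:y1,x0:x1]=fn(c[...,0],c[...,1],c[...,2])
    n,l,st,_=cv2.connectedComponentsWithStats(m)
    return (l==1+st[1:,4].argmax()).astype(np.uint8)
def fit(views,pts,x0,yaw=True):
    def hull(d,p):
        c,s=np.cos(p[3]),np.sin(p[3]);W=pts@np.array([[c,s,0],[-s,c,0],[0,0,1]])+p[:3]
        m=np.zeros((1600,2560),np.uint8);h=cv2.convexHull(((proj(d,W)+.5)*4).astype(np.float32))
        cv2.fillConvexPoly(m,np.round(h*16).astype(np.int32),255,shift=4)
        return cv2.resize(m,(640,400),interpolation=cv2.INTER_AREA)/255.
    S=np.array([1,1,1,.03]);S=S if yaw else S[:3]
    def cost(q):
        p=np.zeros(4);p[:len(q)]=q*S
        return sum(abs(hull(d,p)-m).sum()/m.sum() for d,m in views)
    x=np.array(x0,float)[:len(S)]/S;b=None
    for step in(15,5):
        sim=np.vstack([x]+[x+step*e for e in np.eye(len(S))])
        b=minimize(cost,x,method="Nelder-Mead",options=dict(initial_simplex=sim,xatol=.05,fatol=1e-5,maxiter=250));x=b.x
    return x*S,b.fun
E
cat > meas.py <<'E'
from cell import cams
from h import *
T,S=cams.get_image("top"),cams.get_image("scene")
k=lambda X,Y,o:(o[0]+X/2.4-.5,o[1]+Y/2.4-.5)
tp,sc=(165,120),(145,115)
for n,a,b in[("torch",(241,35),(627,231)),("amber_black",(247,163),(563,136)),("amber_white",(255,307),(497,40)),("white_orange",(513,61),(342,302)),("night corner red-left",(611,108),(224,373)),("night corner red-right",(692,88),(141,428)),("day c",(55,145),(668,178)),("day c2",(139,158),(752,151))]:
    p,e=tri(T,k(*a,tp),S,k(*b,sc));print(n,p.round(1),e.round(1))
any_=lambda r,g,b:(b>75)|(r>160)|(g>r)
bl=lambda r,g,b:((b>1.3*g)&(b>r)&(b>60))|((r>140)&(g<50)&(b<60))
ye=lambda r,g,b:(g>.75*r)&(b<.5*g)&(r>70)
def go(n,rt,rs,fn,pts,x0,yaw):
    V=[(T,mask(T["color"],rt,fn)),(S,mask(S["color"],rs,fn))]
    p,c=fit(V,pts,x0,yaw);print(n,p.round(2),round(c,3),[int(m.sum()) for _,m in V])
def g(d,uv,z): return onz(d,uv,z)*[1,1,0]
C=box(50,32,85);import sys
for n,c,rt,rs,yw in[("green",(388,225),(314,197,342,234),(302,159,327,209),1.4),("red",(518,168),(366,172,394,210),(257,193,286,244),1.5),("blue",(515,318),(362,234,398,271),(236,147,273,197),1.0)]:
    go("carton_"+n,rt,rs,any_,C,[*g(T,k(*c,tp),85),yw],1)
go("white_orange",(360,134,392,168),(272,231,306,278),any_,cyl((21,0),(21,68),(17,92)),g(T,k(513,61,tp),92),0)
go("aw cap",(258,236,284,262),(335,122,368,149),lambda r,g,b:b>100,cyl((19,70),(19,88)),g(T,k(255,307,tp),88),0)
go("night",(415,150,492,272),(145,188,243,296),bl,box(226,78,22),[*g(T,k(688,220,tp),22),1.8],1)
go("day",(168,175,228,262),(400,122,463,193),ye,box(152,78,22),[*g(T,k(80,237,tp),22),1.4],1)
E
python3 meas.py
```

```text
torch [671.8 118.1  94.5] 2.4
amber_black [565.5 109.8  88.9] 1.2
amber_white [447.8  98.5  87.9] 2.2
white_orange [ 656.3 -107.2   91.9] 1.0
night corner red-left [ 637.6 -205.1    7.8] 1.3
night corner red-right [ 659.6 -279.3    3.4] 1.1
day c [581.5 253.7   2.1] 79.8
day c2 [591.5 241.2  38. ] 67.7
carton_green [517.18  -9.16  -1.82   2.9 ] 0.149 [511, 762]
carton_red [ 5.7161e+02 -1.1444e+02 -1.1700e+00 -9.0000e-02] 0.301 [534, 763]
carton_blue [ 445.88 -115.55   -2.1     0.47] 0.125 [574, 994]
white_orange [ 656.42 -107.39   -3.76] 0.273 [493, 836]
aw cap [446.89  99.24   0.79] 0.239 [318, 271]
night [ 540.14 -273.59   -4.37    3.43] 0.15 [4111, 4052]
day [509.36 263.31  -2.87   2.99] 0.076 [2839, 2313]
```

```bash
cat > ov.py <<'E'
import sys
from cell import cams
from h import *
L=[(box(50,32,85),517.2,-9.2,-.24),(box(50,32,85),571.6,-114.4,-.09),(cyl((21,0),(21,68)),656.4,-107.4,0),(cyl((17,92)),656.4,-107.4,0),
(cyl((19,88),(24,0)),447,99,0),(cyl((17,36),(17,94)),672,118,0),(cyl((25,0),(25,26)),672,118,0),(box(226,78,22),540.1,-273.6,.29),(box(152,78,22),509.4,263.3,-.15),(np.array([[37,0,4],[-37,0,4]]),509.4,263.3,-.15),(np.array([[74,0,4],[0,0,4],[-74,0,4]]),540.1,-273.6,.29)]
out=[]
for n,(x0,y0,x1,y1) in(("top",(165,120,495,280)),("scene",(145,115,470,300))):
    d=cams.get_image(n);a=cv2.resize(d["color"][y0:y1,x0:x1,::-1],None,fx=2.4,fy=2.4,interpolation=cv2.INTER_CUBIC)
    for P,x,y,w in L:
        c,s=np.cos(w),np.sin(w);W=P@np.array([[c,s,0],[-s,c,0],[0,0,1]])+[x,y,0]
        for z in set(P[:,2]):
            q=np.round((proj(d,W[P[:,2]==z])+.5-[x0,y0])*2.4).astype(np.int32)
            if len(q)>3:cv2.polylines(a,[cv2.convexHull(q)],1,(255,0,255),1)
            else:
                for t in q: cv2.drawMarker(a,tuple(map(int,t)),(0,0,0),0,8)
    out.append(a[:,:780])
o=np.vstack(out);o=cv2.resize(o,None,fx=.72,fy=.72,interpolation=cv2.INTER_AREA);cv2.imwrite("pics/ov1.png",o);print(o.shape)
E
python3 ov.py
```

```text
(596, 562, 3)
```

View pics/ov1.png

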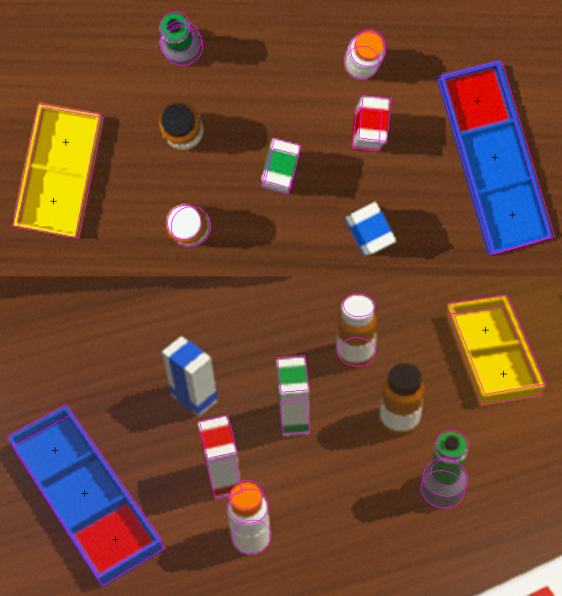

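The overlay matches both views within about 3 mm: trays, cartons, bottles, torch (the crosses sit on the pocket centres). Starting with the white-capped amber bottle.

>>> move_arm:
  targets: "1 0 0 0 0 0 -6; 1 0 0 0 0 0 -6; 1 0 0 0 0 0 -6; 1 0 0 0 0 0 -6.1; 1 -1.3 -3.5 0.5 0 0 0"

```text
clock: 0.72
eef_pos: [273.9, 565.5, 226.9]
tool_rot: [3.132, -0.003, -3.129]
force: [0.2, 2.0, 0.2]
width: 85.1
gripper_force: 0.0
```

>>> move_arm:
  targets: "1 -1.3 -3.5 0.5 0 0 0; 1 -1.3 -3.5 0.5 0 0 0; 1 -1.3 -3.5 0.5 0 0 0; 1 -1.3 -3.5 0.5 0 0 0; 1 -1.3 -3.5 0.5 0 0 0"

```text
clock: 1.13
eef_pos: [343.8, 381.6, 201.3]
tool_rot: [3.141, 0.0, -3.142]
force: [1.2, 0.5, -0.4]
width: 85.7
gripper_force: 0.0
```

>>> move_arm:
  targets: "1 -1.3 -3.5 0.5 0 0 0; 1 -1.3 -3.5 0.5 0 0 0; 1 -1.3 -3.5 0.5 0 0 0; 1 -1.3 -3.5 0.5 0 0 0; 1 -1.3 -3.5 0.5 0 0 0"

```text
clock: 1.55
eef_pos: [408.9, 206.7, 176.3]
tool_rot: [3.141, 0.001, -3.141]
force: [0.4, 0.3, 0.2]
width: 85.2
gripper_force: 0.0
```

>>> move_arm:
  targets: "1 -1.3 -3.6 0.4 0 0 0; 1 -1.3 -3.6 0.4 0 0 0; 1 -1.3 -3.7 0.3 0 0 0; 1 0 0 3 0 0 0; 1 0 0 3 0 0 0"

```text
clock: 1.97
eef_pos: [450.3, 96.1, 105.9]
tool_rot: [3.141, 0.006, 3.134]
force: [0.2, 1.8, -1.5]
width: 85.8
gripper_force: 0.0
```

>>> move_arm:
  targets: "1 0 0 3 0 0 0; 1 0 0 3 0 0 0; 1 0 0 1.5 0 0 0; -1 0 0 0 0 0 0; -1 0 0 0 0 0 0"

```text
clock: 2.38
eef_pos: [447.6, 99.4, 30.1]
tool_rot: [3.141, -0.001, -3.142]
force: [1.4, 0.1, 0.7]
width: 63.9
gripper_force: 0.0
```

>>> move_arm:
  targets: "-1 0 0 0 0 0 0; -1 0 0 0 0 0 0; -1 0 0 0 0 0 0; -1 0 0 0 0 0 0"

```text
clock: 2.72
eef_pos: [448.9, 99.7, 31.9]
tool_rot: [3.141, 0.003, 3.141]
force: [-1.2, -0.6, 8.7]
width: 46.3
gripper_force: 62.0
```

>>> move_arm:
  targets: "-1 0 0 -2 0 0 0; -1 0 0 -3 0 0 0; -1 0 0 -3 0 0 0; -1 -0.5 3.4 0 0 0 0; -1 -0.5 3.4 0 0 0 0"

```text
clock: 3.13
eef_pos: [459.5, 166.1, 113.1]
tool_rot: [3.141, 0.004, 3.135]
force: [1.0, 0.1, -0.7]
width: 46.4
gripper_force: 61.9
```

>>> move_arm:
  targets: "-1 -0.5 3.4 0 0 0 0; -1 -0.5 3.4 0 0 0 0; -1 -0.5 3.4 0 0 0 0; -1 0 0 0 0 0 0; -1 0 0 3 0 0 0"

```text
clock: 3.55
eef_pos: [476.1, 275.1, 84.9]
tool_rot: [3.133, 0.01, -3.137]
force: [1.1, -0.5, -0.9]
width: 46.6
gripper_force: 62.0
```

>>> move_arm:
  targets: "-1 0 0 3 0 0 0; -1 0 0 0.8 0 0 0; -1 0 0 0.5 0 0 0; -1 0 0 0.2 0 0 0; -1 0 0 0 0 0 0"

```text
clock: 3.97
eef_pos: [472.7, 269.2, 36.6]
tool_rot: [3.141, -0.0, 3.141]
force: [0.3, -0.8, -0.8]
width: 46.7
gripper_force: 62.1
```

>>> move_arm:
  targets: "-1 0 0 0.1 0 0 0; 0.6 0 0 0 0 0 0; 0.6 0 0 0 0 0 0; 0.6 0 0 0 0 0 0; 0.6 0 0 -2 0 0 0"

```text
clock: 4.38
eef_pos: [470.9, 268.2, 52.4]
tool_rot: [-3.139, -0.005, 3.141]
force: [-0.1, -0.3, 1.2]
width: 68.2
gripper_force: 0.0
```

>>> move_arm:
  targets: "0.6 0 0 -4 0 0 0; 1 0 0 -4 0 0 0; 1 -0.6 -3.9 0 0 0 0; 1 -0.6 -3.9 0 0 0 0; 1 -0.6 -3.9 0 0 0 0"

```text
clock: 4.8
eef_pos: [491.3, 151.8, 135.8]
tool_rot: [3.141, 0.002, -3.139]
force: [1.0, -0.3, -0.3]
width: 85.4
gripper_force: 0.0
```

>>> move_arm:
  targets: "1 -0.7 -4 0 0 0 0; 1 -0.6 -4 0 0 0 0; 1 -0.7 -4 0 0 0 0; 1 -0.7 -4.1 0 0 0 6.9; 1 0 0 0 0 0 6.9"

```text
clock: 5.22
eef_pos: [518.6, -20.4, 134.8]
tool_rot: [-3.136, 0.003, 2.881]
force: [-0.4, -0.3, 0.2]
width: 85.1
gripper_force: 0.0
```

```bash
cat > look.py <<'E'
import sys,cv2
from cell import cams,read_state
import numpy as np
x=sys.argv[1];A=[]
for n,(x0,y0,x1,y1) in(("top",(165,110,495,290)),("scene",(145,115,475,300))):
    A.append(cv2.resize(cams.get_image(n)["color"][y0:y1,x0:x1,::-1],(520,280),interpolation=cv2.INTER_CUBIC))
cv2.imwrite(f"pics/{x}.png",np.vstack(A));s=read_state();print(s["eef_pos"].round(1),s["tool_rot"].round(3),s["qpos"].round(2))
E
python3 look.py l1
```

```text
[517.9 -11.7 134.7] [-3.141  0.     2.894] [ 0.04  0.58 -0.1   1.98  0.11  0.59  1.19]
```

View pics/l1.png

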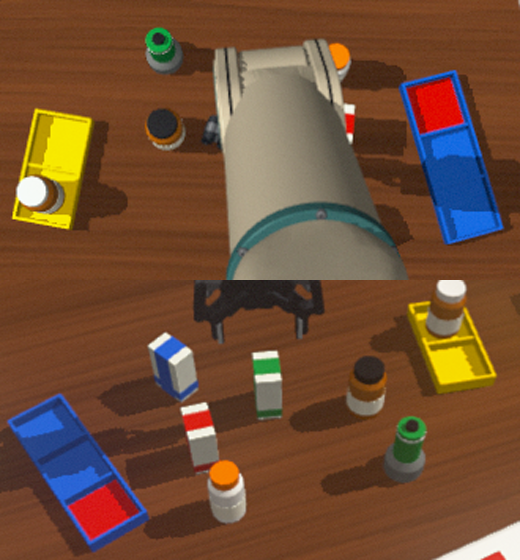

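The amber white-cap bottle stands in the near yellow pocket (top view (38,195)), and nothing else has been disturbed. Grasping the green carton.

>>> move_arm:
  targets: "1 0 0.2 3 0 0 0; 1 0 0 3 0 0 0; 1 0 0 3 0 0 0; 1 0 0 1.4 0 0 0; -1 0 0 0 0 0 0"

```text
clock: 5.73
eef_pos: [515.6, -4.7, 27.7]
tool_rot: [-3.141, -0.006, 2.906]
force: [-0.9, -0.1, -0.1]
width: 75.4
gripper_force: 0.0
```

>>> move_arm:
  targets: "-1 0 0 0 0 0 0; -1 0 0 0 0 0 0; -1 0 0 0 0 0 0; -1 0 0 0 0 0 0; -1 0 0 0 0 0 0"

```text
clock: 6.15
eef_pos: [519.3, -6.4, 32.0]
tool_rot: [3.141, 0.003, 2.901]
force: [-1.0, 0.6, 7.7]
width: 31.3
gripper_force: 59.8
```

>>> move_arm:
  targets: "-1 0 0 -2 0 0 0; -1 0 0 -3 0 0 0; -1 0 0 -4 0 0 0; -1 0 0 -3 0 0 -5.2; -1 0.2 3.8 0 0 0 0"

```text
clock: 6.57
eef_pos: [525.2, 21.1, 156.5]
tool_rot: [-3.137, 0.01, 2.98]
force: [1.2, -0.2, -1.1]
width: 32.0
gripper_force: 59.5
```

>>> move_arm:
  targets: "-1 0.2 3.8 0 0 0 0; -1 0.2 3.8 0 0 0 0; -1 0.2 3.8 0 0 0 0; -1 0.2 3.8 0 0 0 0; -1 0.1 3.8 0 0 0 0"

```text
clock: 6.98
eef_pos: [541.0, 222.1, 151.2]
tool_rot: [3.141, 0.0, 2.992]
force: [0.5, -0.3, 0.5]
width: 31.2
gripper_force: 59.5
```

>>> move_arm:
  targets: "-1 0.1 3.8 0 0 0 0; -1 0 0 0 0 0 0; -1 0 0 3 0 0 0; -1 0 0 3 0 0 0; -1 0 0 0 0 0 0"

```text
clock: 7.4
eef_pos: [542.3, 256.1, 86.1]
tool_rot: [-3.136, -0.008, 2.992]
force: [-1.5, -0.7, -1.1]
width: 31.6
gripper_force: 59.6
```

>>> move_arm:
  targets: "-1 0 0 3 0 0 0; -1 0 0 1.5 0 0 0; -1 0 0 0.6 0 0 0; -1 0 0 0.3 0 0 0; -1 0 0 0.1 0 0 0"

```text
clock: 7.82
eef_pos: [546.6, 258.1, 36.4]
tool_rot: [3.141, 0.001, 2.991]
force: [0.3, -0.6, -0.4]
width: 31.5
gripper_force: 59.6
```

>>> move_arm:
  targets: "0.2 0 0 0 0 0 0; 0.2 0 0 0 0 0 0; 0.2 0 0 0 0 0 0; 0.2 0 0 -2 0 0 0; 0.2 0 0 -4 0 0 0"

```text
clock: 8.23
eef_pos: [543.0, 256.5, 92.7]
tool_rot: [-3.137, -0.007, 2.992]
force: [0.8, -0.7, -0.4]
width: 51.6
gripper_force: 0.0
```

>>> move_arm:
  targets: "1 0 0 -4 0 0 0; 1 0 0 -2 0 0 -6; 1 0 0 0 0 0 -2.6"

```text
clock: 8.48
eef_pos: [549.5, 259.9, 161.8]
tool_rot: [3.137, 0.01, -3.138]
force: [-0.1, 0.2, 0.2]
width: 84.3
gripper_force: 0.0
```

```bash
python3 -c "
from cell import read_state
s=read_state();print(s['eef_pos'].round(1),s['tool_rot'].round(3))"
```

```text
[549.5 259.9 161.8] [ 3.137  0.01  -3.138]
```

>>> move_arm:
  targets: "1 -2.5 -2.8 0 0 0 0; 1 -2.5 -2.8 0 0 0 0; 1 -2.5 -2.8 0 0 0 0; 1 -2.5 -2.8 0 0 0 0; 1 -2.5 -2.8 0 0 0 0"

```text
clock: 8.9
eef_pos: [672.2, 116.5, 156.4]
tool_rot: [-3.142, 0.001, 3.142]
force: [0.6, 0.5, 0.2]
width: 85.2
gripper_force: 0.0
```

>>> move_arm:
  targets: "1 0 0 0 0 0 0; 1 0 0 3 0 0 0; 1 0 0 3 0 0 0; 1 0 0 3 0 0 0; 1 0 0 2.1 0 0 0"

```text
clock: 9.32
eef_pos: [669.7, 117.8, 42.5]
tool_rot: [-3.141, -0.002, 3.141]
force: [-0.1, -0.3, -0.4]
width: 85.4
gripper_force: 0.0
```

>>> move_arm:
  targets: "-1 0 0 0 0 0 0; -1 0 0 0 0 0 0; -1 0 0 0 0 0 0; -1 0 0 0 0 0 0; -1 0 0 0 0 0 0"

```text
clock: 9.73
eef_pos: [672.7, 118.6, 47.0]
tool_rot: [3.141, 0.004, 3.141]
force: [1.6, 0.4, 4.1]
width: 32.8
gripper_force: 59.4
```

```bash
python3 look.py l2
```

```text
[672.7 118.6  46.9] [3.141 0.004 3.141] [-0.13  0.89 -0.15  1.55  0.18  0.71  1.21]
```

View pics/l2.png

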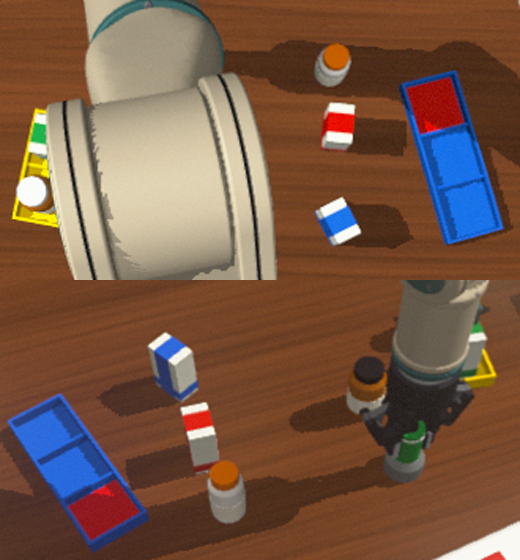

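The green carton is in the yellow far pocket and the torch is gripped (scene view (407,450)). Carrying it to the red pocket.

>>> move_arm:
  targets: "-1 0 0 -2 0 0 0; -1 0 0 -3 0 0 0; -1 0 0 -4 0 0 0; -1 0 0 -4 0 0 0; -1 0.6 -3.7 0 0 0 0"

```text
clock: 10.25
eef_pos: [670.8, 93.7, 184.3]
tool_rot: [3.129, 0.017, -3.131]
force: [2.2, 2.3, -0.0]
width: 32.6
gripper_force: 60.0
```

>>> move_arm:
  targets: "-1 0.6 -3.7 0 0 0 0; -1 0.6 -3.7 0 0 0 0; -1 0.6 -3.7 0 0 0 0; -1 0.6 -3.7 0 0 0 0; -1 0.6 -3.7 0 0 0 0"

```text
clock: 10.67
eef_pos: [634.3, -105.8, 175.1]
tool_rot: [-3.141, 0.0, 3.142]
force: [-0.1, 0.1, -0.9]
width: 32.8
gripper_force: 60.0
```

>>> move_arm:
  targets: "-1 0.6 -3.7 0 0 0 0; -1 0.6 -3.7 0 0 0 0; -1 0.6 -3.7 0 0 0 0; -1 0.7 -3.8 0 0 0 0; -1 0 0 0 0 0 0"

```text
clock: 11.08
eef_pos: [605.8, -266.2, 174.7]
tool_rot: [-3.132, -0.003, 3.128]
force: [-1.1, -2.6, -1.2]
width: 32.7
gripper_force: 60.1
```

>>> move_arm:
  targets: "-1 0 0 3 0 0 0; -1 0 0 3 0 0 0; -1 0 0 3 0 0 0; -1 0 0 0 0 0 0"

```text
clock: 11.42
eef_pos: [605.3, -251.4, 78.9]
tool_rot: [3.138, -0.011, 3.141]
force: [-1.7, -0.8, -1.9]
width: 32.7
gripper_force: 60.1
```

>>> move_arm:
  targets: "-1 0 0 0 0 0 0; -1 0 0 1.5 0 0 0; -1 0 0 1.3 0 0 0; -1 0 0 0.5 0 0 0; -1 0 0 0.2 0 0 0"

```text
clock: 11.83
eef_pos: [610.1, -252.9, 50.9]
tool_rot: [-3.141, -0.0, 3.141]
force: [-5.1, 2.0, 16.4]
width: 32.9
gripper_force: 61.6
```

>>> move_arm:
  targets: "-1 0 0 0 0 0 0; 0.2 0 0 0 0 0 0; 0.2 0 0 0 0 0 0; 0.2 0 0 0 0 0 0; 0.2 0 0 -2 0 0 0"

```text
clock: 12.25
eef_pos: [607.4, -252.2, 66.5]
tool_rot: [3.14, -0.006, 3.141]
force: [0.3, 0.3, 0.3]
width: 51.1
gripper_force: 0.0
```

>>> move_arm:
  targets: "0.2 0 0 -4 0 0 0; 1 0 0 -4 0 0 0; 1 0 0 -2 0 0 5; 1 0 0 0 0 0 0"

```text
clock: 12.58
eef_pos: [613.7, -254.2, 175.8]
tool_rot: [-3.139, 0.01, 3.051]
force: [-0.7, -0.3, -0.2]
width: 84.5
gripper_force: 0.0
```

```bash
python3 look.py l3
```

```text
[ 610.5 -253.2  170.7] [-3.141e+00  2.000e-03  3.055e+00] [ 0.45  0.71 -0.18  1.54  0.15  0.9   1.71]
```

View pics/l3.png

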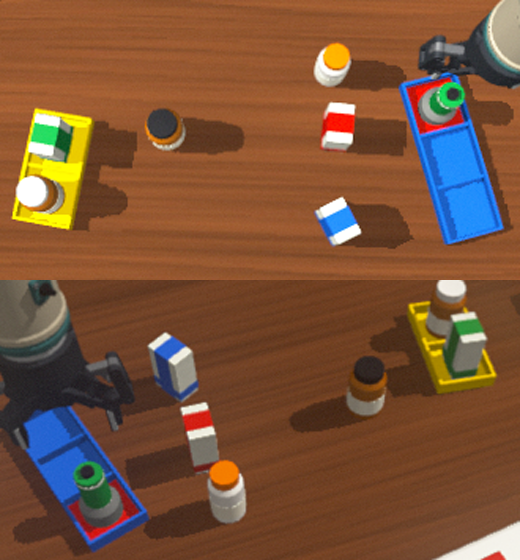

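The torch stands in the red pocket and everything else is in order. Now the red carton.

>>> move_arm:
  targets: "1 1.3 3.4 0 0 0 0; 1 1.3 3.4 0 0 0 0; 1 1.3 3.4 0 0 0 0; 1 1.2 3.3 0 0 0 0; 1 0 0 3 0 0 0"

```text
clock: 13.1
eef_pos: [572.2, -104.7, 142.4]
tool_rot: [3.136, 0.005, 3.065]
force: [1.0, 1.1, -0.6]
width: 85.5
gripper_force: 0.0
```

>>> move_arm:
  targets: "1 0 0 3 0 0 0; 1 0 0 3 0 0 0; 1 0 0 3 0 0 0; 1 0 0 2 0 0 0; -1 0 0 0 0 0 0"

```text
clock: 13.52
eef_pos: [566.1, -113.2, 23.9]
tool_rot: [3.141, -0.011, 3.055]
force: [-0.1, 0.3, -0.7]
width: 75.5
gripper_force: 0.0
```

>>> move_arm:
  targets: "-1 0 0 0 0 0 0; -1 0 0 0 0 0 0; -1 0 0 0 0 0 0; -1 0 0 0 0 0 0; -1 0 0 0 0 0 0"

```text
clock: 13.93
eef_pos: [572.1, -114.2, 31.0]
tool_rot: [-3.141, 0.003, 3.054]
force: [0.9, -0.3, 4.7]
width: 31.7
gripper_force: 58.8
```

>>> move_arm:
  targets: "-1 0 0 -2 0 0 0; -1 0 0 -3 0 0 -7.1; -1 0 0 -4 0 0 -7.1; -1 0 0 0 0 0 -7.1; -1 1.5 -2.9 0 0 0 0"

```text
clock: 14.35
eef_pos: [569.1, -138.4, 123.4]
tool_rot: [3.14, 0.01, -2.842]
force: [0.6, 0.9, -1.9]
width: 31.3
gripper_force: 58.5
```

>>> move_arm:
  targets: "-1 1.5 -2.9 0 0 0 0; -1 1.5 -2.9 0 0 0 0; -1 1.5 -2.9 0 0 0 0; -1 1.6 -2.8 0 0 0 0; -1 0 0 0 0 0 0"

```text
clock: 14.77
eef_pos: [534.9, -283.6, 119.8]
tool_rot: [-3.136, -0.004, -2.868]
force: [-0.6, -0.5, -1.9]
width: 31.6
gripper_force: 58.6
```

>>> move_arm:
  targets: "-1 0 0 0 0 0 0; -1 0 0 3 0 0 0; -1 0 0 2 0 0 0; -1 0 0 0 0 0 0; -1 0 0 1.5 0 0 0"

```text
clock: 15.18
eef_pos: [540.1, -272.4, 56.2]
tool_rot: [-3.141, 0.002, -2.855]
force: [0.6, -0.4, 0.0]
width: 31.6
gripper_force: 58.6
```

>>> move_arm:
  targets: "-1 0 0 1.2 0 0 0; -1 0 0 0.5 0 0 0; -1 0 0 0.2 0 0 0; -1 0 0 0.1 0 0 0; -1 0 0 0 0 0 0"

```text
clock: 15.6
eef_pos: [538.8, -273.2, 35.2]
tool_rot: [-3.141, 0.0, -2.857]
force: [0.0, -0.3, -0.8]
width: 31.5
gripper_force: 58.8
```

>>> move_arm:
  targets: "0.2 0 0 0 0 0 0; 0.2 0 0 0 0 0 0; 0.2 0 0 0 0 0 0; 0.2 0 0 -2 0 0 0; 0.2 0 0 -4 0 0 0"

```text
clock: 16.02
eef_pos: [535.1, -272.3, 91.2]
tool_rot: [3.136, -0.007, -2.857]
force: [-0.1, -0.2, -0.1]
width: 51.2
gripper_force: 0.0
```

>>> move_arm:
  targets: "1 0 0 -4 0 0 0; 1 0 0 -3 0 0 0; 1 0 0 0 0 0 0; 1 0 0 0 0 0 0"

```text
clock: 16.35
eef_pos: [539.7, -274.3, 166.8]
tool_rot: [-3.138, 0.003, -2.858]
force: [-0.3, 0.7, -1.3]
width: 85.2
gripper_force: 0.0
```

>>> move_arm:
  targets: "1 -3.2 2.5 0 0 0 0; 1 -3.2 2.5 0 0 0 0; 1 -3.2 2.5 0 0 0 0; 1 -3.2 2.6 0 0 0 0; 1 -3.1 2.6 0 0 0 0"

```text
clock: 16.77
eef_pos: [655.2, -105.5, 162.5]
tool_rot: [3.141, -0.003, -2.858]
force: [1.1, -0.1, -0.2]
width: 85.3
gripper_force: 0.0
```

>>> move_arm:
  targets: "1 0 0 0 0 0 0; 1 0 0 4 0 0 0; 1 0 0 4 0 0 0; 1 0 0 4 0 0 0; 1 0 0 1.4 0 0 0"

```text
clock: 17.18
eef_pos: [649.6, -106.9, 23.2]
tool_rot: [3.137, -0.012, -2.857]
force: [-1.2, -1.0, -1.0]
width: 84.8
gripper_force: 0.0
```

>>> move_arm:
  targets: "-1 0 0 0 0 0 0; -1 0 0 0 0 0 0; -1 0 0 0 0 0 0; -1 0 0 0 0 0 0; -1 0 0 0 0 0 0"

```text
clock: 17.6
eef_pos: [657.5, -107.3, 33.3]
tool_rot: [-3.14, 0.004, -2.858]
force: [-0.2, 0.4, 5.3]
width: 40.6
gripper_force: 60.9
```

```bash
python3 look.py l4
```

```text
[ 657.5 -107.3   33.3] [-3.14   0.004 -2.858] [ 0.26  0.9  -0.25  1.6   0.31  0.67  1.71]
```

View pics/l4.png

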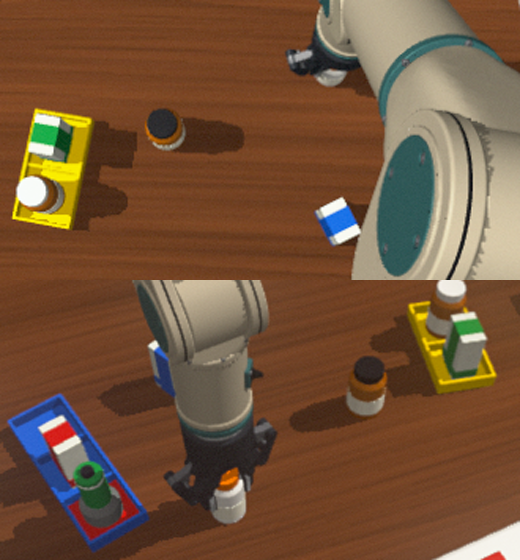

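The red carton is in the middle blue pocket and the orange-cap bottle is gripped. Carrying it to the last pocket.

>>> move_arm:
  targets: "-1 0 0 -2 0 0 0; -1 0 0 -3 0 0 0; -1 0 0 -4 0 0 0; -1 0 0 -4 0 0 0; -1 3.3 -1.8 0 0 0 0"

```text
clock: 18.12
eef_pos: [639.7, -125.7, 170.6]
tool_rot: [-3.139, 0.023, -2.848]
force: [3.0, 1.5, 0.3]
width: 40.8
gripper_force: 60.7
```

>>> move_arm:
  targets: "-1 3.3 -1.8 0 0 0 0; -1 3.3 -1.8 0 0 0 0; -1 3.3 -1.8 0 0 0 0; -1 3.3 -1.8 0 0 0 0; -1 3.3 -1.8 0 0 0 0"

```text
clock: 18.53
eef_pos: [494.3, -267.5, 161.7]
tool_rot: [-3.14, 0.001, -2.857]
force: [0.2, 0.4, -0.4]
width: 40.4
gripper_force: 60.6
```

>>> move_arm:
  targets: "-1 3.4 -1.9 0 0 0 0; -1 0 0 0 0 0 0; -1 0 0 0 0 0 0; -1 0 0 4 0 0 0; -1 0 0 3 0 0 0"

```text
clock: 18.95
eef_pos: [470.7, -294.0, 91.4]
tool_rot: [-3.138, 0.004, -2.857]
force: [-0.2, -0.7, -0.7]
width: 40.9
gripper_force: 60.7
```

>>> move_arm:
  targets: "-1 0 0 2.5 0 0 0; -1 0 0 0 0 0 0; -1 0 0 0 0 0 0"

```text
clock: 19.2
eef_pos: [468.8, -292.6, 65.3]
tool_rot: [3.14, -0.001, -2.855]
force: [-1.1, -0.1, -0.6]
width: 40.8
gripper_force: 60.8
```

>>> move_arm:
  targets: "-1 0 0 1.5 0 0 0; -1 0 0 0.8 0 0 0; -1 0 0 0.3 0 0 0; -1 0 0 0.1 0 0 0; -1 0 0 0 0 0 0"

```text
clock: 19.62
eef_pos: [468.8, -294.1, 39.3]
tool_rot: [-3.141, 0.0, -2.857]
force: [-0.2, 0.1, 0.1]
width: 40.5
gripper_force: 60.8
```

>>> move_arm:
  targets: "-1 0 0 0.1 0 0 0; 0.4 0 0 0 0 0 0; 0.4 0 0 0 0 0 0; 0.4 0 0 0 0 0 0; 0.4 0 0 -2 0 0 0"

```text
clock: 20.03
eef_pos: [466.2, -293.0, 55.3]
tool_rot: [3.138, -0.004, -2.857]
force: [0.2, 0.1, 0.6]
width: 59.6
gripper_force: 0.0
```

>>> move_arm:
  targets: "0.4 0 0 -4 0 0 0; 0.4 0 0 -4 0 0 0; 0.4 0 0 -4 0 0 0; 0.4 0 0 -4 0 0 0; 0.4 4 0 0 0 0 0"

```text
clock: 20.45
eef_pos: [442.2, -304.4, 226.0]
tool_rot: [-3.129, 0.018, -2.849]
force: [1.7, -1.7, 0.8]
width: 59.8
gripper_force: 0.0
```

>>> move_arm:
  targets: "0.4 0 -4 0 0 0 0; 0.4 0 -4 0 0 0 0; 0.4 0 -4 0 0 0 0; 0.4 0 0 0 0 0 0; 0.4 0 0 0 0 0 0"

```text
clock: 20.87
eef_pos: [462.9, -422.7, 216.9]
tool_rot: [-3.141, -0.001, -2.861]
force: [0.6, 0.5, 0.2]
width: 59.4
gripper_force: 0.0
```

```bash
python3 look.py l5
```

```text
[ 463.4 -419.2  217.2] [ 3.140e+00 -1.000e-03 -2.857e+00] [ 0.9   0.63 -0.35  1.6   0.25  0.96  2.33]
```

View pics/l5.png

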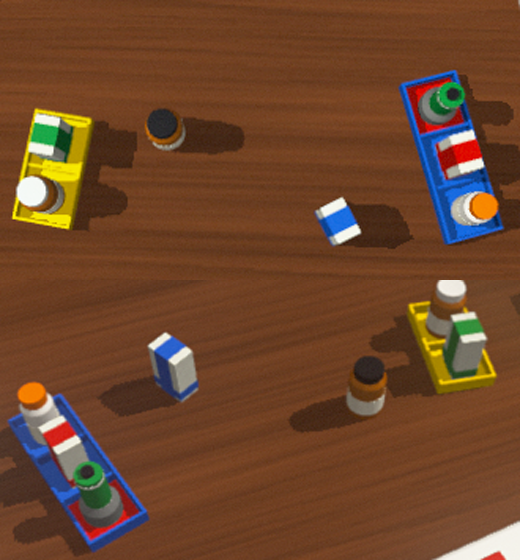

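All five items stand upright in their pockets, the black-cap bottle and blue-band carton are unmoved, and the arm is clear.

```bash
python3 -c "
from cell import order
print(order.finish_job())"
```

```text
the job is handed in; nothing more can be done
None
```

The job is handed in at about 21 s on the robot's clock: both trays are made up with the torch in the red-floored pocket, and the last pictures show everything upright and the black-capped bottle and blue-banded carton where they stood; the judge's verdict was not shown.

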